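# Click the blue cover onto the till-roll holder

## Task

The blue till-roll holder on the counter stands open. Put the blue cover over it and press it straight down until both orange snap hooks have clicked and the cover sits fully home, then let go. Leave the white cover, which belongs to another holder, where it lies.

Things in the scene. Friction and masses are not known exactly. Their poses are not given: they have to be found in the camera images.
- blue_cover_center (a point): Loose blue cover, a box open below, 60 (x) x 116 (y) mm, 80 g, standing on the counter; 74 mm high: roof at 48 mm, on it a grip rib 12 mm thick in x, 60 long in y, 26 high. The point is the centre, 37 mm above the underside; z up; same turned half round. Inside 54 x 108 mm; end walls at y = +-58 have windows 40 mm wide, 18 to 36 mm up.
- white_cover_center (a point): The same cover in white, a bystander; point and axes likewise.
- holder_home (a point): Fixed blue holder: plate 80 (x) x 150 (y) x 8 mm, white roll along y (48 mm high), orange hooks at y = +-48 mm (49 mm high). Point: where the cover's centre is when home, 45 mm above the counter; z up, y from hook to hook, cover's y along it, either way. Guides centre a cover up to 6 mm off. Press peaks at 10 to 20 N some 22 mm above home; hooks snap in the last 2 mm; play 2 to 4 mm.
- hook_left (a joint): Springy orange hook at the holder's +y end: angle bent inward, rad; 0 at rest, also when snapped into the cover's window; about 0.2 while the cover's end wall passes its barb.
- hook_right (a joint): The same at the holder's -y end.

How it is judged (in metres and radians):
At the end, for the whole second after the job is handed in: The blue cover is on the holder, no more than 3 mm above fully home, within 10 mm sideways, 10 degrees in turn and 3 degrees of tilt, and both hooks have sprung back (less than 0.08 rad) into its windows (z of blue_cover_center in the frame of holder_home below 0.003 m and horizontal distance between blue_cover_center and holder_home below 0.01 m and angle between the y axis of blue_cover_center and the y axis of holder_home, either way round below 0.17 rad and angle between blue_cover_center's own z axis and vertical below 0.06 rad and value of joint each of hook_left, hook_right below 0.08 rad); the robot touches nothing.
It fails at once if the white cover is shifted by more than 30 mm (distance of white_cover_center from where it was at the start of the episode above 0.03 m).
It also fails if it takes over 42 s, if anything falls off the work surface, if the arm or the gripper's body presses on something with over 40 N, if the wrist force passes 120 N, or if a joint passes its speed limit or range.

## Robot

A 6-joint arm with a two-finger parallel gripper is mounted at the origin on a cart in front of the work surface, level with it; the furniture and walls round the work are solid. World frame = base frame: x ahead of the robot, y to its left, z up, the work surface at z = 0. Lengths are in mm, angles in rad, forces in N, time in s.
With the tool pointing down it reaches from about 350 to 975 mm from the base axis. Payload 7.1 kg.
Tool frame: the origin (TCP) lies at the very end of the fingers, on their centre line; the grasp point (between the pads) lies 19 mm behind it; y points along the fingers, x is the direction in which the jaws open and shut, and the axes are right-handed (so a half turn about y gives the same grasp; the last joint's range is limited). The gripper opens to 88 mm and grips with 3 to 60 N. Pads are 20 mm wide; open, the fingers measure 115 mm over their backs; the gripper's body (75 mm by 178 mm) begins 61 mm behind the grasp point.
Start: joints at [1.132, 0.423, 1.63, -0, 1.089, -0.019], TCP at [254.704, 570.728, 222.675] pointing down, gripper open.
Joint ranges: [-3, 3], [-0.9, 2.11], [0.09, 2.58], [-1.31, 4.45], [0.11, 2.69], [-2.54, 2.54]. Speed limits (rad/s): [2.39, 2.39, 3.01, 3.14, 3.14, 3.14].

## Interface

Orientations are given as a rotation vector (axis times angle).
In Python, from workcell import ctrl gives the robot as it stands. The module is installed in compiled form; this text tells all that it offers.
- The arm moves only by the tool carry_out, never from a script. Its arguments are lists of equal length, an entry for each row: "delta_pos": the shift along the tool's x, y, z in cm, a list of three; "rotation": the turn, a rotation vector about the tool's x, y, z in rad, a list of three. In form: {"delta_pos": [[dx, dy, dz], ...], "rotation": [[wx, wy, wz], ...]}. A call has 1 to 12 rows; each row is the pose to reach, as a shift and turn from the pose commanded when the call began, along the tool's axes at that moment; what a row does not reach only later rows make up. A row lasts 1/12 s, in which the tool goes at most 41.7 mm and 7.16 degrees, less where a joint would pass 70% of its speed; a pose out of reach is approached as far as the arm can. A call with a gripper value outside its range is refused whole. "hand" is the closure in counts, from 0 (fully open) to 255 (shut), set as the call begins (left out, the last holds). The fingers move at their own pace and stop on an object; the grip force is fixed at half the most. Time passes only in rows, so rows that repeat a pose let the fingers close. It gives the time, the measured TCP pose, the force and the opening at its end, in the units of the state.
- ctrl.get_obs(): the state, without advancing time (a new reading comes with each control period).
- ctrl.get_image(name): name is "side" or "top"; returns the picture (384x512x3 uint8, red, green, blue); there is no depth.
- ctrl.camera_info(name): a dict with "fov_y" (degrees; the focal length in pixels is half the picture's height over the tangent of half this angle, whatever the lens; pixels are square), "cx", "cy" (the principal point, pixels), "R" (3x3) and "t" (3): a world point X has camera coordinates R X + t. Camera axes: x right, y down, z forward; pixel columns grow to the right and rows downward; lengths in mm; the calibration is good to about 2 mm. A picture is of the moment at which its call begins. camera_info takes no time and is no camera call.
- ctrl.close_job(): hands the job in, once; it reports no verdict.
The state is a dict: "t": time; "qpos": joint angles; "qvel": joint speeds; "joint_torque": joint torques, N m; "ee_pos": TCP position; "orientation": TCP orientation; "ft_force": force on the tool from outside, world axes, zero at the start; "moment": the same for the moment, N m; "width": finger opening in mm.
Only numpy, scipy, OpenCV 4.12 (cv2) and the standard library are available. Lean on these libraries where they do the work, as an engineer would, in place of code of your own. Each camera call takes 0.05 s, during which the arm holds its last target.

## Working session

There is one attempt and no reset: what is moved stays moved. The work goes in short steps, Python scripts to look and compute and a tool call to move; the robot and the scene stay as the last step left them, time stands still between calls to the robot, and variables do not carry over. Pictures are saved under pics/ and viewed, and the job is handed in when it is done.

Besides the shell and the picture viewer there is one more tool, called after ">>>" as name(argument=value, ...), one argument or row to a line, values as JSON. carry_out: Moves the arm, as the interface text tells. Its arguments: {"type":"object","properties":{"delta_pos":{"type":"array","items":{"type":"array","items":{"type":"number"}}},"rotation":{"type":"array","items":{"type":"array","items":{"type":"number"}}},"hand":{"type":"number"}},"required":["delta_pos","rotation"]}

```bash
mkdir -p pics; python3 - <<'E'
from workcell import ctrl
import cv2,numpy as np
np.set_printoptions(precision=4,suppress=True)
for n in("side","top"):
    im=ctrl.get_image(n); cv2.imwrite(f"pics/{n}0.png",im[:,:,::-1]); print(n,ctrl.camera_info(n))
o=ctrl.get_obs(); print(o)
E
```

```text
side {'fov_y': 52.96391175840493, 'cx': 258.2799328671994, 'cy': 192.9784100569998, 'R': array([[-0.9992,  0.0296, -0.0267],
       [ 0.038 ,  0.5027, -0.8636],
       [-0.0121, -0.864 , -0.5034]]), 't': array([ 543.7564,  -59.9392, 1052.6853])}
top {'fov_y': 55.776062313248715, 'cx': 252.48846551577222, 'cy': 195.20551386487116, 'R': array([[ 0.0173, -0.9998,  0.0035],
       [-0.9978, -0.0175, -0.064 ],
       [ 0.0641, -0.0024, -0.9979]]), 't': array([182.0307, 545.2772, 881.7579])}
{'t': 0.1, 'qpos': array([ 1.132 ,  0.4237,  1.6306, -0.    ,  1.0886, -0.019 ]), 'qvel': array([-0.0006, -0.0013, -0.0026, -0.0017, -0.001 , -0.0006]), 'joint_torque': array([ -0.0004, -54.5616, -27.4324,   0.0645,   0.0187,  -0.0001]), 'ee_pos': array([254.4989, 570.2873, 221.9991]), 'orientation': array([-1.3798, -0.8938,  0.8957]), 'ft_force': array([ 0.4525, -0.183 , -0.729 ]), 'moment': array([-0.0371, -0.0091, -0.0017]), 'width': 88.05627228983856}
```

View pics/side0.png

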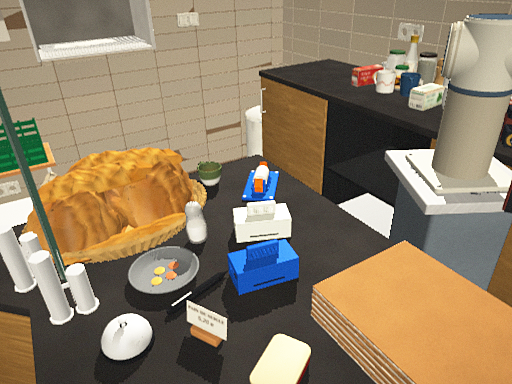

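View pics/top0.png

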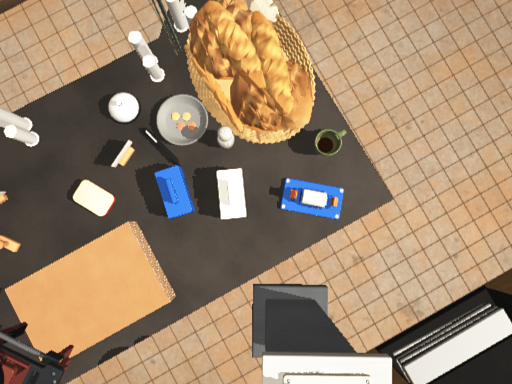

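The top view shows the blue cover near (174,191), the white cover near (231,193) and the holder near (312,198). The side view shows the same row. Next I'll enlarge crops to get corner pixels.

```bash
python3 - <<'E'
import cv2,numpy as np
t=cv2.imread("pics/top0.png"); s=cv2.imread("pics/side0.png")
a=cv2.resize(t[150:230,145:355],None,fx=3.8,fy=3.8,interpolation=cv2.INTER_CUBIC)
b=cv2.resize(s[155:300,220:310],None,fx=4,fy=4,interpolation=cv2.INTER_CUBIC)
cv2.imwrite("pics/ta.png",a);cv2.imwrite("pics/sa.png",b);print(a.shape,b.shape)
E
```

```text
(304, 798, 3) (580, 360, 3)
```

View pics/ta.png

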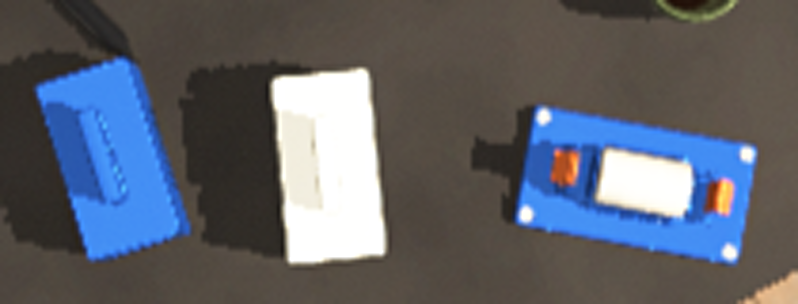

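View pics/sa.png

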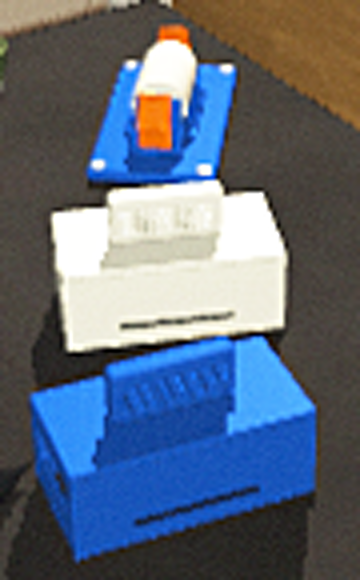

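```bash
cat > fit.py <<'E'
from workcell import ctrl
import numpy as np
from scipy.optimize import least_squares
C={n:ctrl.camera_info(n) for n in("side","top")}
def proj(n,X,k=0):
    c=C[n];f=192/np.tan(np.radians(c["fov_y"]/2));p=np.atleast_2d(X)@np.array(c["R"]).T+c["t"]
    u=p[:,:2]/p[:,2:];u=u*(1+k*(u**2).sum(1,keepdims=True))
    return u*f+[c["cx"],c["cy"]]
def unc(n,q):
    q=np.array(q,float)
    return (q+.5)/3.8-.5+[145,150] if n=="top" else (q+.5)/4-.5+[220,155]
def body(p,L):
    c,s=np.cos(p[2]),np.sin(p[2]);L=np.array(L,float)
    return np.c_[p[0]+c*L[:,0]-s*L[:,1],p[1]+s*L[:,0]+c*L[:,1],L[:,2]]
def fit(obs,p0,kk=True):
    # obs: list (cam, local, crop px)
    def r(p):
        out=[]
        for n,L,q in obs: out.append((proj(n,body(p,[L]),p[3] if n=="top" else p[4])-unc(n,q)).ravel())
        return np.concatenate(out+[np.array(p[3:5])*20])
    return least_squares(r,list(p0)+[0,0],loss="soft_l1"),r
E
cat > a.py <<'E'
from fit import *
np.set_printoptions(precision=3,suppress=True)
for n in C: print(n,"cam at",-np.array(C[n]["R"]).T@C[n]["t"])
# cover local: x half 30, y half 58. in top image, down the picture = -x world, right = -y world
# long axis ~ world x. local y+ -> world +x roughly (yaw ~ -90deg+)
def cover(T,S):
    return [("top",(a*30,b*58,48),q) for (a,b),q in T]+[("side",(a*30,b*58,z),q) for (a,b,z),q in S]
# local y -> world +x (image up in top); local x -> world -y (right in top)
T=[((-1,1),(37,88)),((1,1),(130,57)),((-1,-1),(92,262))]
# side view: camera looks -y, image right = -x world; viewer near side = +y => local -x near
S=[((-1,1,48),(77,480)),((-1,-1,48),(316,405)),((1,-1,48),(265,337)),((1,1,48),(30,400)),((-1,1,0),(78,560)),((-1,-1,0),(314,490))]
s,r=fit(cover(T,S),[540,250,-1.57]);print("blue",s.x,s.x[2]*57.3);print(r(s.x)[:-2].reshape(-1,2))
T=[((-1,1),(272,78)),((1,1),(369,69)),((1,-1),(385,254)),((-1,-1),(289,263))]
S=[((-1,1,48),(63,278)),((-1,-1,48),(288,258)),((1,-1,48),(268,193)),((1,1,48),(50,213)),((-1,1,0),(68,350)),((-1,-1,0),(286,332))]
s,r=fit(cover(T,S),[540,180,-1.57]);print("white",s.x,s.x[2]*57.3);print(r(s.x)[:-2].reshape(-1,2))
# holder: local y along image right->left : +y local = world +y (left)
def h(a,b):return (a*40,b*75,8)
T=[(h(1,1),(537,105)),(h(1,-1),(757,148)),(h(-1,-1),(738,264)),(h(-1,1),(515,222))]
S=[(h(1,1),(90,178)),(h(-1,1),(216,177)),(h(1,-1),(128,60)),(h(-1,-1),(238,66))]
s,r=fit([("top",)+x for x in T]+[("side",)+x for x in S],[540,60,0]);print("holder",s.x,s.x[2]*57.3);print(r(s.x)[:-2].reshape(-1,2))
print("home px top/side",proj("top",body(s.x,[[0,0,48]])),proj("side",body(s.x,[[0,0,48]])))
E
python3 a.py
```

```text
side cam at [558.376 923.535 492.656]
top cam at [484.429 193.65  914.214]
blue [545.768 381.46   -1.226  -0.017   0.001] -70.26298064569457
[[-0.429 -0.155]
 [-1.17   0.034]
 [-0.077 -0.129]
 [-1.084 -0.594]
 [ 0.889  0.596]
 [-0.595 -1.101]
 [ 0.003 -1.451]
 [ 0.132  0.187]
 [ 0.682 -0.305]]
white [543.448 243.569  -1.467   0.      0.002] -84.05887540615085
[[ 0.136  0.32 ]
 [-0.499  0.558]
 [-0.601  0.037]
 [-0.439 -0.153]
 [-0.229 -0.627]
 [-0.182 -1.154]
 [-0.854 -0.035]
 [ 0.756 -0.064]
 [-0.17   0.328]
 [-0.058 -0.809]]
holder [537.001  42.25   -0.169  -0.007  -0.   ] -9.691173249792067
[[-0.483  0.064]
 [ 0.397 -0.198]
 [-0.029  0.677]
 [-0.444  0.582]
 [-0.859 -1.864]
 [ 0.045 -0.011]
 [-0.856  0.137]
 [ 0.245 -0.229]]
home px top/side [[314.863 197.566]] [[261.077 169.602]]
```

```bash
cat > mv.py <<'E'
import sys,numpy as np
from workcell import ctrl
from scipy.spatial.transform import Rotation as R
np.set_printoptions(precision=4,suppress=True)
def target(pos,jaw):
    # tool y down, tool x at world yaw jaw(rad), z=x cross y
    x=np.array([np.cos(jaw),np.sin(jaw),0]);y=np.array([0,0,-1.]);z=np.cross(x,y)
    o=ctrl.get_obs();R0=R.from_rotvec(o["orientation"]);M=R0.as_matrix()
    R1=R.from_matrix(np.c_[x,y,z])
    return M.T@(np.array(pos)-o["ee_pos"])/10,(R0.inv()*R1).as_rotvec()
if __name__=="__main__":
    o=ctrl.get_obs();M=R.from_rotvec(o["orientation"]).as_matrix()
    print("t",o["t"],"pos",o["ee_pos"],"jaw deg",np.degrees(np.arctan2(M[1,0],M[0,0])),"R\n",M,"\nq",o["qpos"],"F",o["ft_force"],"M",o["moment"],"w",o["width"])
    if len(sys.argv)>1:
        a=list(map(float,sys.argv[1:]))
        print(*target(a[:3],np.radians(a[3])))
E
python3 mv.py 545.8 381.5 150 109.7;python3 mv.py 545.8 381.5 150 -70.3|tail -1
```

```text
t 0.1 pos [254.4989 570.2873 221.9991] jaw deg 65.94513466300174 R
 [[ 0.4076 -0.0006 -0.9132]
 [ 0.9132 -0.0012  0.4076]
 [-0.0014 -1.      0.    ]] 
q [ 1.132   0.4237  1.6306 -0.      1.0886 -0.019 ] F [ 0.4525 -0.183  -0.729 ] M [-0.0371 -0.0091 -0.0017] w 88.05627228983856
[ -5.3557   7.2065 -34.2956] [-0.0005 -0.7637 -0.0013]
[ -5.3557   7.2065 -34.2956] [ 0.0016  2.3779 -0.0007]
```

>>> carry_out(
  delta_pos=[
    [-5.36, 0, -34.3],
    [-5.36, 0, -34.3],
    [-5.36, 0, -34.3],
    [-5.36, 0, -34.3],
    [-5.36, 0, -34.3],
    [-5.36, 0, -34.3],
    [-5.36, 0, -34.3],
    [-5.36, 0, -34.3],
    [-5.36, 4.2, -34.3],
    [-5.36, 7.2, -34.3],
    [-5.36, 7.2, -34.3],
    [-5.36, 7.2, -34.3],
  ],
  rotation=[
    [0, -0.764, 0],
    [0, -0.764, 0],
    [0, -0.764, 0],
    [0, -0.764, 0],
    [0, -0.764, 0],
    [0, -0.764, 0],
    [0, -0.764, 0],
    [0, -0.764, 0],
    [0, -0.764, 0],
    [0, -0.764, 0],
    [0, -0.764, 0],
    [0, -0.764, 0],
  ],
  hand=0,
)

```text
t: 1.1
ee_pos: [544.6, 380.7, 148.5]
orientation: [-1.024, -1.452, 1.462]
ft_force: [-0.3, 0.1, 0.3]
width: 87.8
```

```bash
python3 mv.py 545.8 381.5 51 109.7; python3 - <<'E'
from workcell import ctrl
import cv2,numpy as np
s=ctrl.get_image("side")[:,:,::-1];t=ctrl.get_image("top")[:,:,::-1]
cv2.imwrite("pics/s1.png",cv2.resize(s[150:310,180:380],None,fx=3.5,fy=3.5,interpolation=cv2.INTER_CUBIC))
E
```

```text
t 1.1 pos [544.6078 380.7374 148.5496] jaw deg 109.67500580457133 R
 [[-0.3367 -0.0049 -0.9416]
 [ 0.9416 -0.0031 -0.3367]
 [-0.0013 -1.      0.0056]] 
q [ 0.5921  0.5662  1.5816  0.0002  0.9996 -1.3222] F [-0.2812  0.0723  0.293 ] M [ 0.0505  0.012  -0.039 ] w 87.8104814463906
[ 0.044   9.754  -0.1928] [-0.0056 -0.0004 -0.0013]
```

View pics/s1.png

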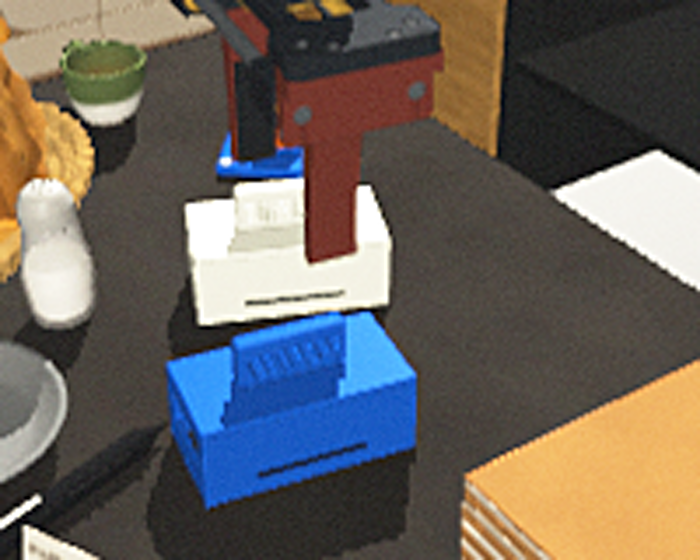

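```bash
python3 - <<'E'
from fit import *
for k in(44,57):print((proj("side",[[544.6-.337*k,380.7+.942*k,148.5]])-[180,150])*3.5)
for k in(44,57):print((proj("side",[[544.6+.337*k,380.7-.942*k,148.5]])-[180,150])*3.5)
print((proj("side",[[545.8,381.5,74]])-[180,150])*3.5)
E
```

```text
[[324.95873094 248.4918398 ]]
[[336.58168044 263.772918  ]]
[[255.77077222 157.52812983]]
[[246.76386162 145.68644496]]
[[289.27681649 326.44598868]]
```

The side crop shows the near fingertip at about (330,255), where the projection of the measured TCP puts it. The rib top is centred near (290,330), also as predicted. Descending.

>>> carry_out(
  delta_pos=[
    [0.04, 4, -0.19],
    [0.04, 7, -0.19],
    [0.04, 9, -0.19],
    [0.04, 9.75, -0.19],
    [0.04, 9.75, -0.19],
    [0.04, 9.75, -0.19],
  ],
  rotation=[
    [-0.005, 0, 0],
    [-0.005, 0, 0],
    [-0.005, 0, 0],
    [-0.005, 0, 0],
    [-0.005, 0, 0],
    [-0.005, 0, 0],
  ],
)

```text
t: 1.7
ee_pos: [548.4, 384.4, 55.2]
orientation: [-1.03, -1.466, 1.454]
ft_force: [0.5, 0.1, 0.5]
width: 87.4
```

>>> carry_out(
  delta_pos=[
    [0, 0, 0],
    [0, 0, 0],
    [0, 0, 0],
    [0, 0, 0],
    [0, 0, 0],
    [0, 0, 0],
    [0, 0, 0],
    [0, 0, 0],
    [0, 0, 0],
    [0, 0, 0],
  ],
  rotation=[
    [0, 0, 0],
    [0, 0, 0],
    [0, 0, 0],
    [0, 0, 0],
    [0, 0, 0],
    [0, 0, 0],
    [0, 0, 0],
    [0, 0, 0],
    [0, 0, 0],
    [0, 0, 0],
  ],
  hand=255,
)

```text
t: 2.53
ee_pos: [547.7, 383.0, 53.1]
orientation: [-1.029, -1.462, 1.455]
ft_force: [-0.2, -0.5, -0.0]
width: 24.9
```

```bash
python3 mv.py 545.8 381.5 160 109.7
```

```text
t 2.5333 pos [547.6859 382.9657  53.0609] jaw deg 109.72298927324515 R
 [[-0.3375  0.0046 -0.9413]
 [ 0.9413  0.0016 -0.3375]
 [-0.0001 -1.     -0.0048]] 
q [ 0.593   0.6925  1.6146 -0.0017  0.8298 -1.3209] F [-0.2166 -0.4866 -0.0146] M [ 0.0555 -0.0025  0.0408] w 24.87257981567409
[ -0.0749 -10.6949   0.1752] [ 0.0048  0.0004 -0.0001]
```

>>> carry_out(
  delta_pos=[
    [0, 0.1, 0.15],
    [0, 0.1, 0.15],
    [0, 0.1, 0.15],
    [0, 0.1, 0.15],
    [0, 0.1, 0.15],
    [0, 0.1, 0.15],
  ],
  rotation=[
    [0.004, 0, 0],
    [0.004, 0, 0],
    [0.004, 0, 0],
    [0.004, 0, 0],
    [0.004, 0, 0],
    [0.004, 0, 0],
  ],
)

```text
t: 3.03
ee_pos: [546.3, 382.5, 52.1]
orientation: [-1.027, -1.459, 1.458]
ft_force: [0.4, 0.0, -0.5]
width: 11.5
```

```bash
python3 mv.py 545.8 381.5 160 109.7; python3 - <<'E'
from workcell import ctrl
import cv2,numpy as np
s=ctrl.get_image("side")[:,:,::-1]
cv2.imwrite("pics/s2.png",cv2.resize(s[150:310,180:380],None,fx=3.5,fy=3.5,interpolation=cv2.INTER_CUBIC))
E
```

```text
t 3.0333 pos [546.3023 382.494   52.113 ] jaw deg 109.72327248644068 R
 [[-0.3375  0.0009 -0.9413]
 [ 0.9413  0.0003 -0.3375]
 [-0.     -1.     -0.0009]] 
q [ 0.5931  0.6936  1.6154 -0.0003  0.8317 -1.3217] F [ 0.3917  0.006  -0.5048] M [-0.0169 -0.0381 -0.0123] w 11.468868816459123
[ -0.0768 -10.7888   0.0706] [ 0.0009  0.0004 -0.    ]
```

View pics/s2.png

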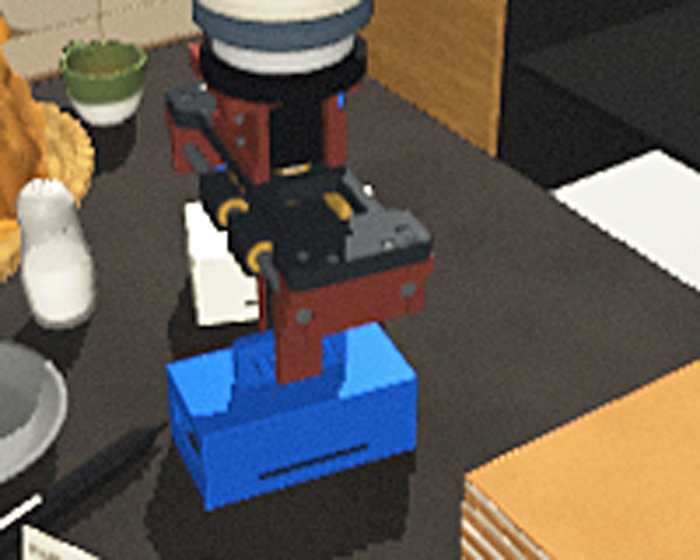

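The rib is held between the fingers at crop (300,360), opening 11.5 mm. Lifting straight up.

>>> carry_out(
  delta_pos=[
    [0, -1.5, 0],
    [0, -4, 0],
    [0, -7, 0],
    [0, -10, 0],
    [0, -11.8, 0],
    [0, -11.8, 0],
    [0, -11.8, 0],
    [0, -11.8, 0],
  ],
  rotation=[
    [0, 0, 0],
    [0, 0, 0],
    [0, 0, 0],
    [0, 0, 0],
    [0, 0, 0],
    [0, 0, 0],
    [0, 0, 0],
    [0, 0, 0],
  ],
)

```text
t: 3.75
ee_pos: [545.6, 382.0, 169.5]
orientation: [-1.026, -1.458, 1.458]
ft_force: [-0.5, 0.1, -1.0]
width: 11.9
```

```bash
python3 mv.py 537 42.3 170 -9.7
```

```text
t 3.75 pos [545.5789 382.0165 169.5336] jaw deg 109.72026662674848 R
 [[-0.3374 -0.0001 -0.9414]
 [ 0.9414 -0.0003 -0.3374]
 [-0.0003 -1.      0.0002]] 
q [ 0.5931  0.5411  1.57   -0.0003  1.0308 -1.3217] F [-0.4511  0.09   -1.0425] M [0.053 0.047 0.026] w 11.862557632635111
[-31.6898  -0.035   12.2706] [ 0.0002  2.0843 -0.0004]
```

>>> carry_out(
  delta_pos=[
    [-1, 0, 0.4],
    [-3, 0, 1.2],
    [-6, 0, 2.3],
    [-9, 0, 3.5],
    [-12, 0, 4.6],
    [-15, 0, 5.8],
    [-18, 0, 7],
    [-21, 0, 8.1],
    [-24, 0, 9.3],
    [-27, 0, 10.5],
    [-30, 0, 11.6],
    [-31.7, 0, 12.3],
  ],
  rotation=[
    [0, 0.08, 0],
    [0, 0.19, 0],
    [0, 0.3, 0],
    [0, 0.41, 0],
    [0, 0.52, 0],
    [0, 0.63, 0],
    [0, 0.74, 0],
    [0, 0.85, 0],
    [0, 0.96, 0],
    [0, 1.07, 0],
    [0, 1.18, 0],
    [0, 1.29, 0],
  ],
)

```text
t: 4.75
ee_pos: [535.8, 39.8, 168.3]
orientation: [-1.516, -0.482, 0.486]
ft_force: [0.7, 0.1, -1.0]
width: 11.9
```

```bash
python3 mv.py 537 42.3 170 -9.7
```

```text
t 4.75 pos [535.8085  39.7872 168.3185] jaw deg 35.42427360314454 R
 [[ 0.8149 -0.0027 -0.5796]
 [ 0.5796 -0.0004  0.8149]
 [-0.0024 -1.      0.0012]] 
q [ 0.0521  0.3697  1.864  -0.0003  0.9106 -0.566 ] F [ 0.68    0.1402 -1.0324] M [-0.0738 -0.0166  0.0241] w 11.901616144179535
[ 0.2423 -0.1686  0.1359] [-0.0002  0.7876 -0.0027]
```

>>> carry_out(
  delta_pos=[
    [0, 0, 0],
    [0, 0, 0],
    [0, 0, 0],
    [0, 0, 0],
    [0, 0, 0],
    [0, 0, 0],
    [0, 0, 0],
    [0, 0, 0],
    [0, 0, 0],
    [0, 0, 0],
    [0, 0, 0],
    [0, 0, 0],
  ],
  rotation=[
    [0, 0.11, 0],
    [0, 0.22, 0],
    [0, 0.33, 0],
    [0, 0.44, 0],
    [0, 0.55, 0],
    [0, 0.66, 0],
    [0, 0.74, 0],
    [0, 0.79, 0],
    [0, 0.79, 0],
    [0, 0.79, 0],
    [0, 0.79, 0],
    [0, 0.79, 0],
  ],
)

```text
t: 5.75
ee_pos: [537.0, 42.5, 169.5]
orientation: [-1.567, 0.129, -0.129]
ft_force: [0.3, -0.6, -0.2]
width: 12.0
```

```bash
python3 mv.py 537 42.3 170 -9.7; python3 - <<'E'
from workcell import ctrl
import cv2,numpy as np
s=ctrl.get_image("side")[:,:,::-1]
cv2.imwrite("pics/s3.png",cv2.resize(s[60:240,180:380],None,fx=3.3,fy=3.3,interpolation=cv2.INTER_CUBIC))
t=ctrl.get_image("top")[:,:,::-1]
cv2.imwrite("pics/t3.png",cv2.resize(t[140:270,220:400],None,fx=4,fy=4,interpolation=cv2.INTER_CUBIC))
E
```

```text
t 5.75 pos [537.0362  42.5119 169.5184] jaw deg -9.39142289554413 R
 [[ 0.9866 -0.0001  0.1632]
 [-0.1632  0.0002  0.9866]
 [-0.0002 -1.      0.0002]] 
q [0.0568 0.3688 1.8618 0.0003 0.9111 0.2205] F [ 0.3022 -0.6108 -0.1803] M [-0.0621  0.001   0.0451] w 12.034641576594302
[-0.0001 -0.0482 -0.0215] [-0.0002  0.0054 -0.0002]
```

View pics/s3.png

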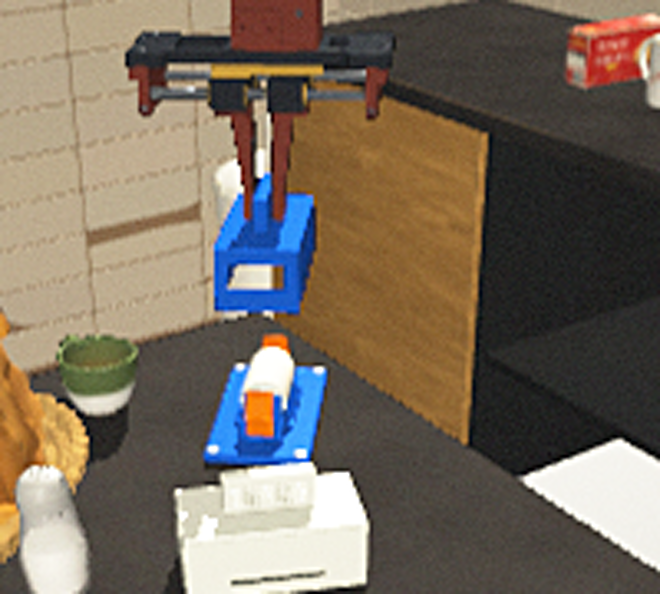

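View pics/t3.png

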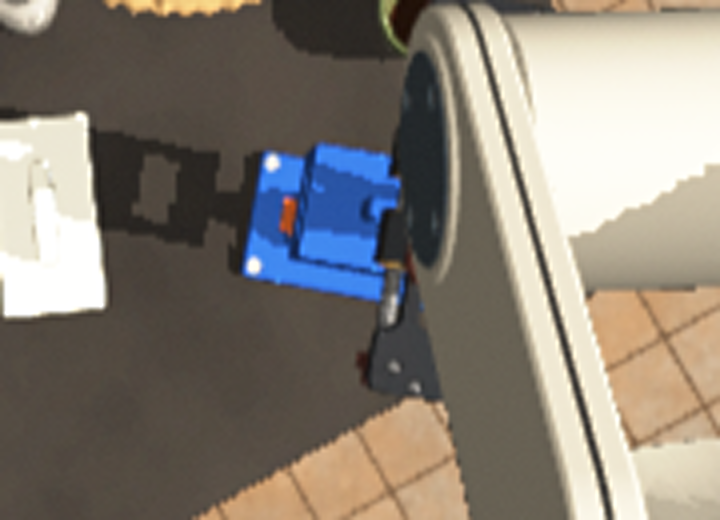

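```bash
cat > b.py <<'E'
from fit import *
np.set_printoptions(precision=2,suppress=True)
zb=117.4
S=[((-1,1,48),(301,255)),((1,1,48),(216,252)),((1,1,0),(216,306)),((-1,1,0),(299,312)),((-1,-1,48),(316,197))]
T=[((1,1,48),(313,144)),((-1,1,48),(298,258))]
def r(p,full=False):
    o=[]
    for cam,L,q in [("side",)+s for s in S]+[("top",)+s for s in T]:
        X=body(p,[[L[0]*30,L[1]*58,L[2]+p[3]]])
        px=(np.array(q)+.5)/(3.3 if cam=="side" else 4)-.5+([180,60] if cam=="side" else [220,140])
        o.append(proj(cam,X)[0]-px)
    return np.array(o).ravel()
s=least_squares(r,[537,42.5,-.165,zb],loss="soft_l1");print(s.x,np.degrees(s.x[2]));print(s.fun.reshape(-1,2))
print(r([537,42.5,-.164,117.4]).reshape(-1,2))
E
python3 b.py
```

```text
[535.67  44.39  -0.16 116.22] -9.094331075168
[[-0.33 -0.85]
 [-0.75 -0.56]
 [ 0.17  2.3 ]
 [ 0.5   1.24]
 [-0.2  -0.59]
 [ 0.61  0.29]
 [-0.48  0.18]]
[[-1.11 -1.61]
 [-1.47 -1.36]
 [-0.54  1.49]
 [-0.27  0.49]
 [-0.67 -1.25]
 [ 1.7  -0.53]
 [ 0.45 -0.63]]
```

>>> carry_out(
  delta_pos=[
    [0.12, 1.5, -0.13],
    [0.12, 3, -0.13],
    [0.12, 4.5, -0.13],
    [0.12, 6, -0.13],
    [0.12, 7, -0.13],
    [0.12, 7.5, -0.13],
    [0.12, 7.7, -0.13],
    [0.12, 7.7, -0.13],
    [0.12, 7.7, -0.13],
    [0.12, 7.7, -0.13],
  ],
  rotation=[
    [0, 0.005, 0],
    [0, 0.005, 0],
    [0, 0.005, 0],
    [0, 0.005, 0],
    [0, 0.005, 0],
    [0, 0.005, 0],
    [0, 0.005, 0],
    [0, 0.005, 0],
    [0, 0.005, 0],
    [0, 0.005, 0],
  ],
)

```text
t: 6.68
ee_pos: [539.0, 41.1, 93.8]
orientation: [-1.566, 0.132, -0.135]
ft_force: [-0.7, -0.0, 0.1]
width: 11.8
```

```bash
python3 mv.py 538 41 60 -9.7; python3 - <<'E'
from workcell import ctrl
import cv2,numpy as np
s=ctrl.get_image("side")[:,:,::-1]
cv2.imwrite("pics/s4.png",cv2.resize(s[100:220,200:330],None,fx=4.5,fy=4.5,interpolation=cv2.INTER_CUBIC))
E
```

```text
t 6.6833 pos [539.0151  41.1263  93.7747] jaw deg -9.736852338056872 R
 [[ 0.9856  0.0023  0.1691]
 [-0.1691  0.0004  0.9856]
 [ 0.0022 -1.      0.0008]] 
q [0.054  0.488  1.8989 0.0004 0.7523 0.2236] F [-0.6741 -0.0477  0.0934] M [-0.0469  0.0692  0.0198] w 11.849848919909936
[-0.1053  3.3772 -0.0322] [-0.0008 -0.0006  0.0022]
```

View pics/s4.png

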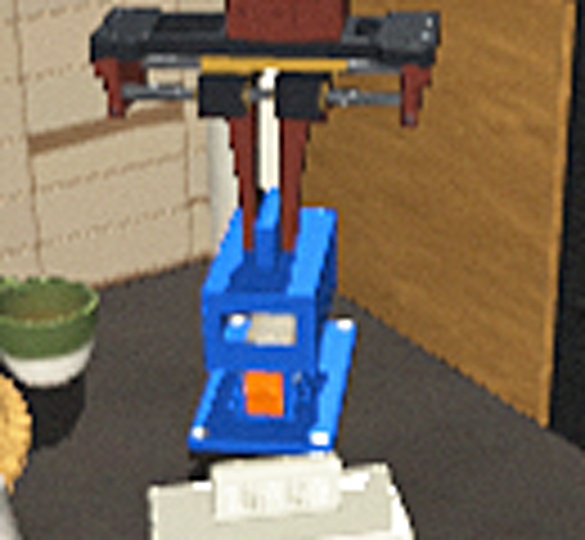

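The cover hangs square over the holder. The hook at crop (265,393) has its top hidden inside the cover's end wall, and the cover is centred at about u=262. Pressing in stages.

>>> carry_out(
  delta_pos=[
    [-0.08, 0.5, 0],
    [-0.08, 1, 0],
    [-0.08, 1.4, 0],
    [-0.08, 1.7, 0],
    [-0.08, 2, 0],
    [-0.08, 2.2, 0],
    [-0.08, 2.2, 0],
  ],
  rotation=[
    [0, 0, 0],
    [0, 0, 0],
    [0, 0, 0],
    [0, 0, 0],
    [0, 0, 0],
    [0, 0, 0],
    [0, 0, 0],
  ],
)

```text
t: 7.32
ee_pos: [537.7, 41.1, 70.4]
orientation: [-1.566, 0.133, -0.134]
ft_force: [2.1, -0.5, -3.6]
width: 11.9
```

```bash
python3 mv.py 538 41 60 -9.7
```

```text
t 7.3167 pos [537.6682  41.1499  70.4393] jaw deg -9.74036347194963 R
 [[ 0.9856  0.0009  0.1692]
 [-0.1692  0.0002  0.9856]
 [ 0.0008 -1.      0.0004]] 
q [0.0542 0.5266 1.9085 0.0003 0.7056 0.224 ] F [ 2.0556 -0.5187 -3.589 ] M [-0.3079 -0.2886  0.0094] w 11.861396203002704
[ 0.0344  1.044  -0.0095] [-0.0004 -0.0007  0.0008]
```

>>> carry_out(
  delta_pos=[
    [0, 0.4, 0],
    [0, 0.7, 0],
    [0, 0.9, 0],
    [0, 1.05, 0],
    [0, 1.15, 0],
    [0, 1.15, 0],
    [0, 1.15, 0],
  ],
  rotation=[
    [0, 0, 0],
    [0, 0, 0],
    [0, 0, 0],
    [0, 0, 0],
    [0, 0, 0],
    [0, 0, 0],
    [0, 0, 0],
  ],
)

```text
t: 7.9
ee_pos: [537.1, 41.3, 59.9]
orientation: [-1.566, 0.134, -0.133]
ft_force: [-2.6, 0.3, 8.6]
width: 12.0
```

```bash
python3 mv.py 538 41 58 -9.7; python3 - <<'E'
from workcell import ctrl
import cv2,numpy as np
s=ctrl.get_image("side")[:,:,::-1]
cv2.imwrite("pics/s5.png",cv2.resize(s[100:220,200:330],None,fx=4.5,fy=4.5,interpolation=cv2.INTER_CUBIC))
E
```

```text
t 7.9 pos [537.1188  41.3247  59.8566] jaw deg -9.742445225762058 R
 [[ 0.9856 -0.0002  0.1692]
 [-0.1692  0.0004  0.9856]
 [-0.0002 -1.      0.0004]] 
q [0.0545 0.5447 1.9117 0.0006 0.6853 0.224 ] F [-2.5924  0.2926  8.5874] M [-0.122   0.6073 -0.0143] w 11.979461256082173
[ 0.0924  0.1856 -0.0172] [-0.0004 -0.0007 -0.0002]
```

View pics/s5.png

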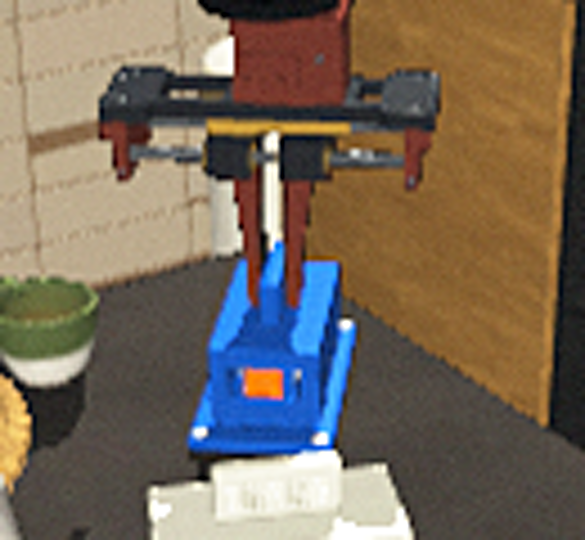

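The near hook's orange barb fills the window at crop (264,383) and the force is 8.6 N. I'll push a little further to make sure it is seated.

>>> carry_out(
  delta_pos=[
    [0, 0.15, 0],
    [0, 0.3, 0],
    [0, 0.4, 0],
    [0, 0.4, 0],
    [0, 0.4, 0],
    [0, 0.4, 0],
  ],
  rotation=[
    [0, 0, 0],
    [0, 0, 0],
    [0, 0, 0],
    [0, 0, 0],
    [0, 0, 0],
    [0, 0, 0],
  ],
)

```text
t: 8.45
ee_pos: [537.2, 41.5, 58.3]
orientation: [-1.566, 0.133, -0.134]
ft_force: [-12.1, -0.2, 37.5]
width: 12.3
```

```bash
python3 mv.py 538 41 58 -9.7
```

```text
t 8.45 pos [537.2001  41.5035  58.2515] jaw deg -9.748622659663589 R
 [[ 0.9856  0.0002  0.1693]
 [-0.1693  0.0006  0.9856]
 [ 0.0001 -1.      0.0007]] 
q [0.0547 0.5475 1.9122 0.001  0.6817 0.224 ] F [-12.1075  -0.1541  37.5288] M [-0.0006  2.0946 -0.0304] w 12.260193849612609
[ 0.0874  0.0251 -0.0361] [-0.0007 -0.0008  0.0001]
```

37 N without further travel means it is bottomed out. I'll back off, open and rise.

>>> carry_out(
  delta_pos=[
    [0, -0.2, 0],
    [0, -0.4, 0],
    [0, -0.4, 0],
  ],
  rotation=[
    [0, 0, 0],
    [0, 0, 0],
    [0, 0, 0],
  ],
)

```text
t: 8.7
ee_pos: [537.4, 41.3, 59.5]
orientation: [-1.566, 0.133, -0.134]
ft_force: [-0.1, 0.7, -0.5]
width: 12.2
```

>>> carry_out(
  delta_pos=[
    [0, 0, 0],
    [0, 0, 0],
    [0, 0, 0],
    [0, 0, 0],
    [0, 0, 0],
    [0, 0, 0],
    [0, 0, 0],
    [0, 0, 0],
    [0, 0, 0],
    [0, 0, 0],
  ],
  rotation=[
    [0, 0, 0],
    [0, 0, 0],
    [0, 0, 0],
    [0, 0, 0],
    [0, 0, 0],
    [0, 0, 0],
    [0, 0, 0],
    [0, 0, 0],
    [0, 0, 0],
    [0, 0, 0],
  ],
  hand=100,
)

```text
t: 9.53
ee_pos: [537.7, 41.2, 59.6]
orientation: [-1.566, 0.133, -0.134]
ft_force: [-0.8, 0.2, -0.3]
width: 53.3
```

>>> carry_out(
  delta_pos=[
    [0, -1, 0],
    [0, -3, 0],
    [0, -6, 0],
    [0, -9, 0],
    [0, -12, 0],
    [0, -15, 0],
    [0, -15, 0],
    [0, -15, 0],
    [0, -15, 0],
  ],
  rotation=[
    [0, 0, 0],
    [0, 0, 0],
    [0, 0, 0],
    [0, 0, 0],
    [0, 0, 0],
    [0, 0, 0],
    [0, 0, 0],
    [0, 0, 0],
    [0, 0, 0],
  ],
)

```text
t: 10.28
ee_pos: [537.1, 41.1, 209.6]
orientation: [-1.566, 0.133, -0.134]
ft_force: [0.5, 0.2, -0.3]
width: 53.0
```

```bash
python3 mv.py 350 250 250 -9.7; python3 - <<'E'
from workcell import ctrl
import cv2,numpy as np
s=ctrl.get_image("side")[:,:,::-1]
cv2.imwrite("pics/s6.png",cv2.resize(s[100:220,200:330],None,fx=4.5,fy=4.5,interpolation=cv2.INTER_CUBIC))
E
```

```text
t 10.2833 pos [537.0965  41.1303 209.5725] jaw deg -9.742925083394708 R
 [[ 0.9856  0.0009  0.1692]
 [-0.1692  0.0003  0.9856]
 [ 0.0008 -1.      0.0004]] 
q [0.0542 0.3134 1.8327 0.0003 0.9946 0.2241] F [ 0.4527  0.2355 -0.3062] M [-0.1103  0.1108  0.0134] w 52.98605915640484
[-21.9711  -4.0533  17.4213] [-0.0004 -0.0007  0.0008]
```

View pics/s6.png

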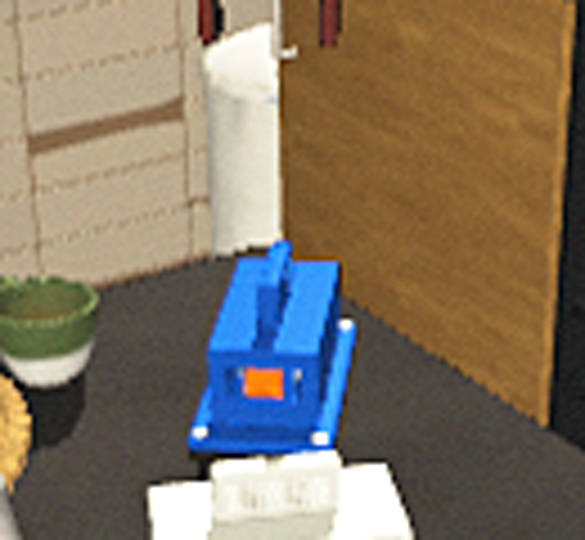

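>>> carry_out(
  delta_pos=[
    [-4, -1, 3],
    [-8, -2, 6],
    [-12, -3, 9],
    [-16, -4, 12],
    [-20, -4, 16],
    [-22, -4, 17],
    [-22, -4, 17],
    [-22, -4, 17],
  ],
  rotation=[
    [0, 0, 0],
    [0, 0, 0],
    [0, 0, 0],
    [0, 0, 0],
    [0, 0, 0],
    [0, 0, 0],
    [0, 0, 0],
    [0, 0, 0],
  ],
)

```text
t: 11.0
ee_pos: [345.5, 248.2, 248.4]
orientation: [-1.567, 0.132, -0.128]
ft_force: [0.5, 0.0, 0.2]
width: 53.4
```

```bash
python3 - <<'E'
from workcell import ctrl
import cv2,numpy as np
s=ctrl.get_image("side")[:,:,::-1]
cv2.imwrite("pics/s7.png",cv2.resize(s[145:210,230:295],None,fx=9,fy=9,interpolation=cv2.INTER_CUBIC))
t=ctrl.get_image("top")[:,:,::-1]
cv2.imwrite("pics/t7.png",cv2.resize(t[160:235,265:360],None,fx=8,fy=8,interpolation=cv2.INTER_CUBIC))
E
```

```text
(no output)
```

View pics/s7.png

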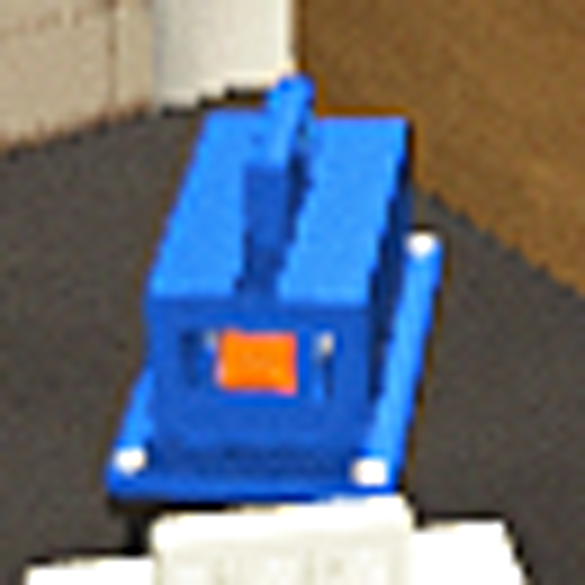

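View pics/t7.png

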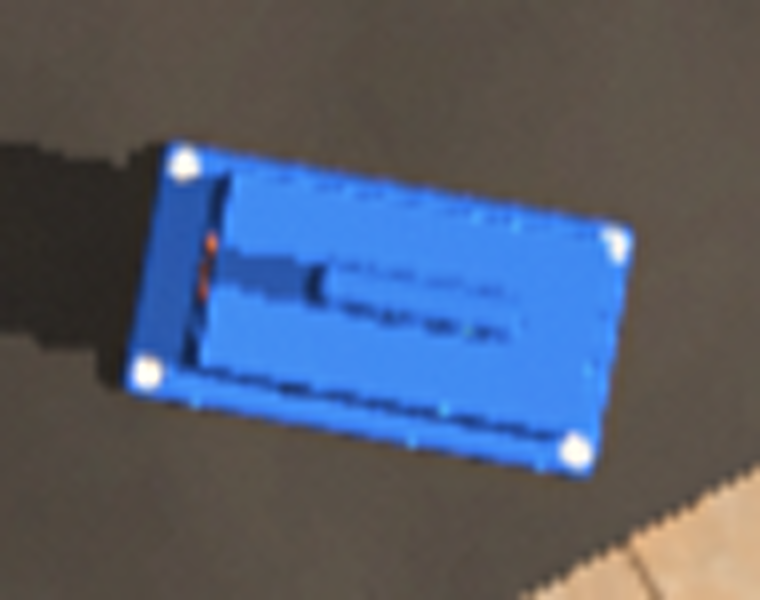

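```bash
cat > c.py <<'E'
from fit import *
np.set_printoptions(precision=2,suppress=True)
O=[("side",(1,1),(150,298)),("side",(-1,1),(372,304)),("side",(-1,-1),(409,120)),("side",(1,-1),(210,115)),
("top",(1,1),(230,176)),("top",(-1,1),(198,370))]
P=[("side",(33,68),(130,459)),("side",(-33,68),(370,470)),("side",(-33,-68),(423,243)),
("top",(33,68),(184,163)),("top",(33,-68),(617,243)),("top",(-33,-68),(576,452)),("top",(-33,68),(147,372))]
def px(c,q): return (np.array(q)+.5)/(9 if c=="side" else 8)-.5+([230,145] if c=="side" else [265,160])
def r(p):
    # plate x,y,yaw ; cover x,y,yaw ; bottom z at center ; tilt; screw offsets inset d ; z bias via side cam px dv
    o=[]
    for c,L,q in P:
        d=[p[9],p[10]] if c=="side" else [p[11],p[12]]
        o.append(proj(c,body(p[:3],[[np.sign(L[0])*p[13],np.sign(L[1])*p[14],8]]))[0]+d-px(c,q))
    for c,L,q in O:
        d=[p[9],p[10]] if c=="side" else [p[11],p[12]]
        o.append(proj(c,body(p[3:6],[[L[0]*30,L[1]*58,48+p[6]+p[7]*L[1]*58]]))[0]+d-px(c,q))
    o.append(np.array(p[9:13])/1.0); o.append((np.array(p[13:15])-[33,68])/3); o.append([p[8]])
    return np.concatenate(o)
s=least_squares(r,[537,42,-.169,537,42,-.169,8,0,0,0,0,0,0,33,68],loss="soft_l1");print(s.x);print(s.fun[:26].reshape(-1,2))
J=s.jac;cov=np.linalg.pinv(J.T@J);print("sd z,tilt",np.sqrt(np.diag(cov))[6:8]*.5)
E
python3 c.py
```

```text
[538.15  41.59  -0.17 536.22  41.64  -0.15   5.48  -0.     0.     0.04
  -0.26  -0.13  -0.03  33.33  68.35]
[[-0.05  0.07]
 [ 0.1   0.17]
 [-0.2  -0.01]
 [ 0.19 -0.03]
 [-0.33  0.1 ]
 [ 0.24  0.14]
 [ 0.01 -0.08]
 [ 0.12 -0.08]
 [ 0.02  0.11]
 [ 0.05  0.04]
 [-0.09 -0.04]
 [ 0.06 -0.33]
 [-0.04  0.21]]
sd z,tilt [1.2  0.01]
```

```bash
python3 - <<'E'
from workcell import ctrl
import cv2,numpy as np
a=cv2.imread("pics/top0.png")[160:225,210:252].astype(int);b=ctrl.get_image("top")[:,:,::-1][160:225,210:252].astype(int)
print("white diff",np.abs(a-b).mean(),np.abs(a-b).max())
print(ctrl.close_job())
E
```

```text
white diff 1.4255189255189256 7
the job is handed in; nothing more can be done
None
```

I gripped the blue cover by its rib, put it over the holder and pressed it straight down. Then I let go, moved the arm clear and handed the job in at about 11 s.

**Press:** the force rose to about 37 N with almost no further travel. That is well above the 10–20 N snap peak, so I take the cover to be bottomed out.

**Last pictures:**
- **Near hook (+y):** its orange barb fills the window in the cover.
- **Position:** the cover is about 2 mm off the holder's centre and turned about 1°, with no measurable end-to-end tilt; tilt across the width was not fitted.
- **Height:** the fit put the cover about 2.5 mm below home. That is impossible, so it is a fit error of 1 to 2.5 mm; it shows no sign of the cover sitting high.
- **White cover:** the part of the top view around it is unchanged from the start, so it has not moved.

**Not checked directly:** the far hook (−y) is out of view. I infer it snapped from the level seating and the force at the bottom of the press.

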